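# Open the stick tin in the hold-down

### The job

Open the tight-lidded tin of wooden sticks: slide the tin on its foot along the table into the hold-down track until you feel its foot come up against the stop of the catch (do not ram it), so that the catch holds the tin down while you draw the deep lid straight up and off. Set the lid down gently, mouth down, flat on a clear part of the white cutting board, leave the open tin standing in the track, and leave the bread and the sauce bottles where they are.

Things in the scene. Friction and masses are not known exactly. Their poses are not given: they have to be found in the camera images.
- tin: Tin without its lid, steel, loose, about 0.4 kg: foot plate 90 x 90 x 5 mm, on it a square can 57 x 57 mm reaching 95 mm above the table, open on top, full of wooden sticks. Origin: centre of the foot's underside, z up, x and y along the sides (a quarter turn is the same).
- tin_mouth (a point): Centre of the can's top, 95 mm over the tin's origin. Four spring tabs 72 to 88 mm up rub inside the lid: drawing it takes roughly 6 to 16 N, more than the tin weighs, so unheld the tin comes up with it. The drag ends when the lid is drawn 58 mm; the lid is clear at 65 mm.
- lid: Deep square lid, steel, loose, 0.14 kg: 65 x 65 mm outside, 68 mm tall, 65 mm deep inside, walls 2.5 mm. Origin: centre of its open lower rim, z up through the closed top, x and y along its sides. At the start fully on: rim 30 mm and top 98 mm above the table, sides parallel with the tin's.
- track: Hold-down track fixed to the table: two straight dark wood rails 7 mm high, 98 mm apart inside, 122 mm outside, 220 mm long, with a mouth flaring out 30 mm in front; bare table between them, on which the tin's foot slides. Origin: on the table midway between the rails' front ends; x runs inwards along the rails (the way to push), z up.
- track_end (a point): Inner end of the track, on the table, 220 mm from its origin. Before it an aluminium catch sits firm astride the rails, its place different each time and NOT measured: a stop block 13 mm high (screw heads 21 mm), its face 125 to 185 mm from the track's origin, so the tin's centre stops at 80 to 140 mm.
- track_origin (a point): Same point as the track's origin. The catch has two side lips from its stop block 65 mm back towards the mouth, 8 to 13 mm above the table, 71 mm apart; the 5 mm foot slides under them. They hold the tin squarely when its foot is home against the stop; short of their reach it comes up with the lid. The catch bears a push of 20 N.
- board: White plastic cutting board fixed on the table, 300 (x) x 200 (y) x 14 mm. Origin: centre of its underside; its top is 14 mm above. The slice of bread lies on the half towards its +x end; the half towards its -x end is clear.
- toast: Slice of bread, loose, 98 x 98 x 14 mm, on the board; leave alone. Origin: centre of its underside.
- sauce_a: Red squeeze bottle, loose, 56 mm diameter, 178 mm tall, standing beyond the work; leave alone. Origin: centre of its underside.
- sauce_b: Yellow squeeze bottle, loose, 56 mm diameter, 178 mm tall, standing beyond the work; leave alone. Origin: centre of its underside.
Things that resemble listed ones, but are neither listed nor needed, are in the scene too. What is shaped like the lid but orange is not meant.

How it is judged (in metres and radians):
On the way, in this order (a step that is already met when the one before it is completed fails the run):
1. the tin, lid still on, low on the table in the track, is pushed home: its foot presses on the catch (x of tin in the frame of track between 0.07 and 0.15 m and y of tin in the frame of track between -0.009 and 0.009 m and z of lid in the frame of tin between 0.022 and 0.038 m and height (world z) of tin below 0.0025 m and angle between tin's own z axis and vertical below 0.08 rad and contact force between tin and track above 1.5 N), for 0.05 s.
2. the lid is drawn clear above the tin while the tin stays down in the track (x of tin in the frame of track between 0.07 and 0.15 m and y of tin in the frame of track between -0.009 and 0.009 m and height (world z) of tin below 0.009 m and angle between tin's own z axis and vertical below 0.08 rad and z of lid in the frame of tin above 0.096 m), for 0.2 s.
At the end, for the whole second after the job is handed in: Tin upright at rest in the track (within 0.05 rad), centre 70 to 150 mm in and within 9 mm of the middle line; lid mouth down on the board's top (rim within 5 mm, tilt under 0.06 rad), its centre within 115 (board x) and 65 mm (y) of the board's, released and at rest (x of tin in the frame of track between 0.07 and 0.15 m and y of tin in the frame of track between -0.009 and 0.009 m and height (world z) of tin below 0.004 m and angle between tin's own z axis and vertical below 0.05 rad and x of lid in the frame of board between -0.115 and 0.115 m and y of lid in the frame of board between -0.065 and 0.065 m and z of lid in the frame of board between 0.009 and 0.019 m and angle between lid's own z axis and vertical below 0.06 rad and linear speed of each of lid, tin below 0.02 m/s); the robot touches nothing.
It fails at once if the tin is rammed into the catch or torn at it (over 45 N) (contact force between tin and track above 45 N).
It fails at once if the lid falls: it moves faster than 0.5 m/s with no finger on it (linear speed of lid above 0.5 m/s and contact force between the fingers and lid below 0.01 N).
It fails at once if the bread or a sauce bottle is moved more than 25 mm or a bottle is tipped (distance of any of toast, sauce_a, sauce_b from where it was at the start of the episode above 0.025 m or angle between any of sauce_a, sauce_b's own z axis and vertical above 0.4 rad).
It also fails if it takes over 59 s, if anything falls off the work surface, if the arm or the gripper's body presses on something with over 40 N, if the wrist force passes 120 N, or if a joint passes its speed limit or range.

### The arm

A 6-joint arm with a two-finger parallel gripper is mounted at the origin on the work surface. World frame = base frame: x ahead of the robot, y to its left, z up, the work surface at z = 0. Lengths are in mm, angles in rad, forces in N, time in s.
With the tool pointing down it reaches from about 350 to 775 mm from the base axis. Payload 7.3 kg.
Tool frame: the origin (TCP) lies at the very end of the fingers, on their centre line; the grasp point (between the pads) lies 19 mm behind it; z points along the fingers, y is the line along which they close (so a half turn about z gives the same grasp; the last joint's range is limited). The gripper opens to 92 mm and grips with 3 to 60 N. Pads are 19 mm wide; open, the fingers measure 130 mm over their backs; the gripper's body (75 mm by 190 mm) begins 47 mm behind the grasp point.
Start: joints at [1.078, 0.342, 1.524, -0, 1.275, -0.146], TCP at [178.429, 493.769, 226.741] pointing down, gripper open.
Joint ranges: [-2.53, 2.53], [-0.77, 2.02], [0.04, 2.7], [-1, 4.14], [0.28, 2.66], [-3.11, 3.11]. Speed limits (rad/s): [2.57, 2.57, 3.14, 3.14, 3.14, 3.14].

### API

Orientations are given as a rotation vector (axis times angle).
In Python, from cell import r, cams, masks_of gives the robot as it stands.
- The arm moves only by the tool play_rows, never from a script. Its argument "steps" is one flat list of numbers, 7 for each row, row after row: the opening, from 0 (shut) to 1 (fully open), then the shift along the tool's x, y, z in mm, then the turn, a rotation vector about the tool's x, y, z in rad. A call has 1 to 12 rows; each row is the pose to reach, as a shift and turn from the pose commanded when the call began, along the tool's axes at that moment; what a row does not reach only later rows make up. A row lasts 1/8 s, in which the tool goes at most 62.5 mm and 10.7 degrees, less where a joint would pass 70% of its speed; a pose out of reach is approached as far as the arm can. A call with a gripper value outside its range is refused whole. The fingers move at their own pace and stop on an object; "grip_force" is the grip in N (left out, the last holds). Time passes only in rows, so rows that repeat a pose let the fingers close. It gives the time, the measured TCP pose, the force, the opening and the grip force at its end, in the units of the state.
- r.sense(): the state, without advancing time (a new reading comes with each control period).
- cams.capture(name): name is "scene" or "top" or "wrist"; returns a dict with "pixels" (480x640x3 uint8, red, green, blue), "depth" (480x640 float32, mm along the optical axis (not along the pixel's ray), 0 where there is no reading), "camera_matrix" (3x3 intrinsics, pixels), "cam_to_world" (4x4, takes a point from camera to world coordinates). Camera axes: x right, y down, z forward; pixel columns grow to the right and rows downward; lengths in mm; the calibration is good to about 2 mm. The wrist camera is an equidistant fisheye: a pixel r from the principal point sees the ray r / f radians off the axis. A picture is of the moment at which its call begins.
- r.close_job(): hands the job in; it is judged then, once.
Trained networks look in the newest picture that a camera, given by its name, has taken for a name from the list of things; names that differ only in an ending like _2 or _b are one class to them, and where a whole thing is asked for, a point or a joint stands for the part that bears it (a point fixed in the world has none). Each returns a list of dicts, best first, with "conf" (0 to 1); they miss things now and then, are a little off and sometimes report something else, mostly with a low value. They report only what shows in the picture. A call takes as long as a camera call. They do not tell look-alikes from the thing itself.
- masks_of(camera, name): "region" (480x640 bool, what is visible of it) and "extent" ([centre column, centre row, width, height] in pixels, round what is visible of it).
The state is a dict: "t": time; "joints": joint angles; "qd": joint speeds; "joint_torque": joint torques, N m; "tcp_pos": TCP position; "orientation": TCP orientation; "contact_force": force on the tool from outside, world axes, zero at the start; "torque": the same for the moment, N m; "width": opening from 0.0 (shut) to 1.0 (fully open); "grasp_force": force on a finger pad.
Only numpy, scipy, OpenCV 4.12 (cv2) and the standard library are available. Lean on these libraries where they do the work, as an engineer would, in place of code of your own. Each camera call takes 0.05 s, during which the arm holds its last target. There are 200 camera calls.

## Working session

There is one attempt and no reset: what is moved stays moved. The work goes in short steps, Python scripts to look and compute and a tool call to move; the robot and the scene stay as the last step left them, time stands still between calls to the robot, and variables do not carry over. Pictures are saved under pics/ and viewed, at most 10 in all, crops included, and the job is handed in when it is done.

Besides the shell and the picture viewer there is one more tool, called after "Call:" in YAML: its name, and indented under it one key for each argument. play_rows: Moves the arm, as the interface text tells. Its arguments: {"type":"object","properties":{"steps":{"type":"array"},"grip_force":{"type":"number"}},"required":["steps"]}

```bash
mkdir -p pics; ls; cat > h.py <<'E'
import numpy as np, cv2
from cell import r, cams, masks_of
def world(c, mask=None):
    d=c["depth"];K=c["camera_matrix"];T=c["cam_to_world"]
    v,u=np.nonzero((d>0)&(mask if mask is not None else True))
    z=d[v,u];P=np.c_[(u-K[0,2])/K[0,0]*z,(v-K[1,2])/K[1,1]*z,z]
    return P@T[:3,:3].T+T[:3,3]
E
python3 - <<'E'
from h import *
for n in("top","scene"):
    c=cams.capture(n);cv2.imwrite(f"pics/{n}0.png",c["pixels"][:,:,::-1])
    for o in("tin","lid","track","board","toast","sauce_a"):
        for m in masks_of(n,o)[:3]:
            P=world(c,m["region"])
            if len(P)==0: continue
            print(n,o,round(m["conf"],2),np.round(m["extent"]),"med",np.median(P,0).round(),"lo",np.percentile(P,3,0).round(),"hi",np.percentile(P,97,0).round())
print(r.sense())
E
```

```text
pics
top tin 0.96 [345. 288.  49.  51.] med [463. -22.   5.] lo [428. -87.  -0.] hi [534.  17.  35.]
top lid 0.91 [387. 226.  43.  44.] med [ 613. -128.   67.] lo [ 578. -164.   11.] hi [652. -92.  71.]
top lid 0.88 [344. 286.  42.  46.] med [480. -35.  97.] lo [446. -73.   6.] hi [515.   0. 101.]
top lid 0.84 [378. 352.  41.  42.] med [ 339. -104.   67.] lo [ 304. -141.   -1.] hi [375. -71.  71.]
top track 0.82 [234. 251. 109.  74.] med [551. 248.  10.] lo [491. 113.   2.] hi [639. 341.  17.]
top board 0.74 [234. 250. 119.  76.] med [552. 250.  10.] lo [490. 115.   0.] hi [637. 341.  17.]
top board 0.71 [467. 254.  88. 130.] med [ 531. -316.   14.] lo [ 417. -418.   10.] hi [ 699. -226.   17.]
top board 0.51 [365. 154.  29.  42.] med [758. -84. 131.] lo [ 746. -108.   16.] hi [792. -62. 166.]
top toast 0.95 [469. 217.  44.  42.] med [ 636. -332.   27.] lo [ 590. -378.   22.] hi [ 683. -287.   31.]
top sauce_a 0.6 [317. 152.  19.  39.] med [761.  17. 135.] lo [750.  -6.  18.] hi [796.  41. 165.]
top sauce_a 0.56 [366. 154.  29.  39.] med [758. -84. 129.] lo [ 746. -110.   12.] hi [79
[... 1015 characters left out ...]
.] hi [645. 344.  16.]
{'t': 0.7, 'joints': array([ 1.07804136e+00,  3.41964518e-01,  1.52409090e+00,  1.18004480e-05,
        1.27539927e+00, -1.46014241e-01]), 'qd': array([-0.00049988,  0.00010143, -0.00055967, -0.00071894,  0.00075074,
        0.00130726]), 'joint_torque': array([-1.35583297e-03, -4.31024516e+01, -2.44442993e+01,  7.15470244e-02,
        4.83173167e-02,  1.42019005e-05]), 'tcp_pos': array([178.40709045, 493.78226073, 226.76211882]), 'orientation': array([5.41934352e-01, 3.09446388e+00, 2.11317458e-04]), 'contact_force': array([ 0.64019545,  0.08668354, -1.35501755]), 'torque': array([ 0.01359557, -0.00981864,  0.07051524]), 'grasp_force': 0.0, 'width': 1.005535505727829}
```

View pics/top0.png

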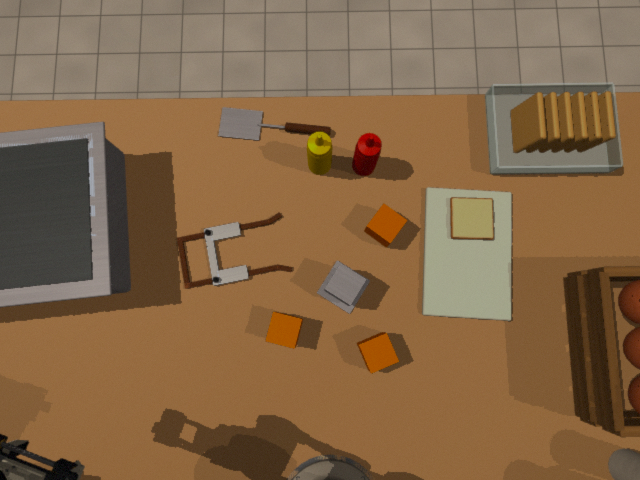

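View pics/scene0.png

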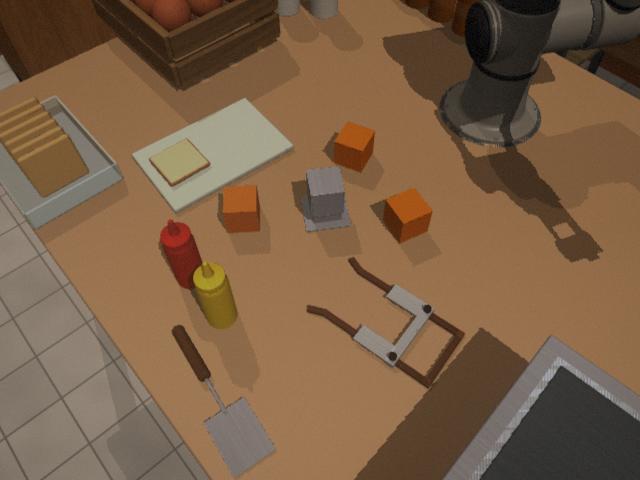

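The silver lidded tin is at top px (344,286); the track is around (235,252) with its mouth facing right (−y). The three orange lids are decoys, and the board is at (467,254) with its lower half clear. Next I'll rectify the track area and measure both.

```bash
python3 - <<'E'
from h import *
c=cams.capture("top");K=c["camera_matrix"];T=c["cam_to_world"];R=np.linalg.inv(T)
def proj(P):
    q=P@R[:3,:3].T+R[:3,3]; q=q@K.T; return q[:,:2]/q[:,2:]
# rectify: px u = (y from 380 down to -100)*1.6, v=(x 680 -> 400)*1.6
s=1.6
def rect(z):
    v,u=np.mgrid[0:480,0:800]
    P=np.c_[(700-v/s).ravel(),(380-u/s).ravel(),np.full(v.size,z)]
    q=proj(P).astype(np.float32).reshape(480,800,2)
    return cv2.remap(c["pixels"],q[...,0],q[...,1],cv2.INTER_LINEAR)
cv2.imwrite("pics/rect.png",rect(7)[:,:,::-1])
P=world(c)
def box(sel):
    b=cv2.minAreaRect(P[sel][:,:2].astype(np.float32));return b
near=(abs(P[:,0]-480)<60)&(abs(P[:,1]+35)<60)
s1=near&(P[:,2]>92)&(P[:,2]<105);print("lid top",s1.sum(),box(s1),P[s1].mean(0))
s2=near&(P[:,2]>3)&(P[:,2]<8);print("foot",s2.sum(),box(s2))
bd=(P[:,0]>390)&(P[:,0]<720)&(P[:,1]<-210)&(P[:,1]>-430)&(P[:,2]>11)&(P[:,2]<35);print("board",box(bd))
# rails: dark brown via colour on z=7 plane
im=rect(7).astype(int);hsv=cv2.cvtColor(rect(7),cv2.COLOR_RGB2HSV)
m=((hsv[...,2]<130)&(hsv[...,1]>110)).astype(np.uint8)
n,l,st,ce=cv2.connectedComponentsWithStats(m)
for i in np.argsort(-st[1:,4])[:6]+1: print(st[i],ce[i])
al=(P[:,0]>470)&(P[:,0]<650)&(P[:,1]>100)&(P[:,1]<360)&(P[:,2]>10.5)&(P[:,2]<24);print("catch",al.sum(),box(al))
E
```

```text
lid top 954 ((482.17767333984375, -35.90418243408203), (64.88359069824219, 65.01374053955078), 57.507686614990234) [482.02264191 -35.89798312  97.67646011]
foot 455 ((480.2116394042969, -34.76484298706055), (116.4536361694336, 116.57886505126953), 87.27995300292969)
board ((558.766845703125, -323.0482177734375), (200.51930236816406, 299.1828918457031), 86.07330322265625)
[    0     0   182   415 30813] [ 48.99487229 239.08950768]
[ 688  286  112  162 8469] [761.53300272 371.94592042]
[ 187   66  259  214 6824] [319.4492966  135.63848183]
[ 195  262  289   85 5228] [375.5541316  289.94338179]
[ 410  435  180   45 2099] [515.2582182  462.47546451]
[ 742  123   58   66 1843] [773.04829083 153.53174173]
catch 1061 ((562.43310546875, 226.98434448242188), (135.56996154785156, 228.0463409423828), 11.44408130645752)
```

View pics/rect.png

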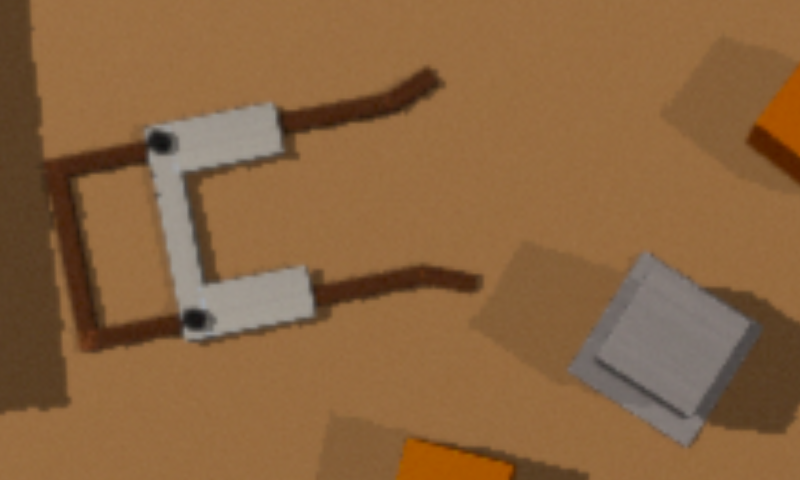

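Rectified (1.6 px/mm), the rails run at about 11.6° with bends near px (383,98) and (425,268). The stop is at u≈185–200, and the lidded tin is at (675,337), turned. I'll fit the rail centreline and work out the first move.

```bash
cat >> h.py <<'E'
from scipy.spatial.transform import Rotation as Ro
def to(x,y,z,yaw,cur=None):
    "shift (tool axes) + turn for tool pointing down with tool y at world yaw (deg, mod 180)"
    s=r.sense();R0=Ro.from_rotvec(s["orientation"]);p=np.array(s["tcp_pos"])
    best=None
    for k in(0,180):
        a=np.radians(yaw+k);Y=np.array([np.cos(a),np.sin(a),0]);Z=np.array([0,0,-1.]);X=np.cross(Y,Z)
        w=(R0.inv()*Ro.from_matrix(np.c_[X,Y,Z])).as_rotvec()
        if best is None or np.linalg.norm(w)<np.linalg.norm(best):best=w
    return R0.inv().apply(np.array([x,y,z])-p).round(1),best.round(3)
E
python3 - <<'E'
from h import *
im=cv2.imread("pics/rect.png");hsv=cv2.cvtColor(im,cv2.COLOR_BGR2HSV)
m=(hsv[...,2]<125)&(hsv[...,1]>110)
def rail(v0,v1,cols):
    pts=[]
    for u in cols:
        c0=163+(u-46)*-0.2077 if v0==0 else 350+(u-85)*-0.2077
        vs=[v for v in range(int(c0)-14,int(c0)+26) if m[v,u]] if v0==0 else [v for v in range(int(c0)-26,int(c0)+14) if m[v,u]]
        if len(vs)>6: pts.append((380-u/1.6,700-(min(vs)+max(vs)+0)/2/1.6,len(vs)))
    pts=np.array(pts);print(len(pts),np.median(pts[:,2])/1.6);k=np.polyfit(pts[:,0],pts[:,1],1);print(k,(np.polyval(k,pts[:,0])-pts[:,1]).std());return k
a=rail(0,0,list(range(75,135))+list(range(295,370)));b=rail(1,0,list(range(105,170))+list(range(325,400)))
k=(a+b)/2;print("x = ",k,"sep",(a[1]-b[1]+(a[0]-b[0])*240)*np.cos(np.arctan(k[0])),"yaw",90-np.degrees(np.arctan(k[0])))
print(to(482,-36,200,57.5),to(482,-36,42,57.5))
E
```

```text
135 16.25
[-1.98908947e-01  6.62627104e+02] 0.3500720182114587
140 16.25
[-1.95379011e-01  5.50231121e+02] 0.5475493772699769
x =  [-1.97143979e-01  6.06429113e+02] sep 109.44229249700706 yaw 101.15250221921593
(array([-465.5, -395.1,   26.7]), array([0.  , 0.  , 0.22])) (array([-465.5, -395.1,  184.7]), array([0.  , 0.  , 0.22]))
```

Call:
play_rows:
  steps: [1,-46,-40,3,0,0,0.02,1,-93,-79,5,0,0,0.04,1,-140,-118,8,0,0,0.07,1,-186,-158,11,0,0,0.09,1,-233,-197,14,0,0,0.11,1,-279,-237,16,0,0,0.13,1,-326,-276,19,0,0,0.16,1,-372,-316,22,0,0,0.18,1,-419,-356,25,0,0,0.2,1,-465,-395,27,0,0,0.22,1,-465,-395,50,0,0,0.22,1,-465,-395,67,0,0,0.22]
  grip_force: 25

```text
t: 2.25
tcp_pos: [481.5, -36.7, 158.8]
orientation: [-0.881, -3.015, -0.0]
contact_force: [-0.5, -0.5, 0.1]
width: 0.998
grasp_force: 0.0
```

```bash
python3 - <<'E'
from h import *
c=cams.capture("wrist");cv2.imwrite("pics/w1.png",c["pixels"][:,:,::-1])
s=r.sense();print(s["t"],s["tcp_pos"],s["orientation"],s["contact_force"]);print(to(482,-36,42,57.5))
E
```

```text
2.3 [480.23692625 -36.06042882 156.89085761] [-8.79219405e-01 -3.01174683e+00  8.57257538e-05] [-1.29188601  0.14753966 -2.51710646]
(array([ -1.9,   1.1, 114.9]), array([-0.001, -0.004, -0.001]))
```

View pics/w1.png

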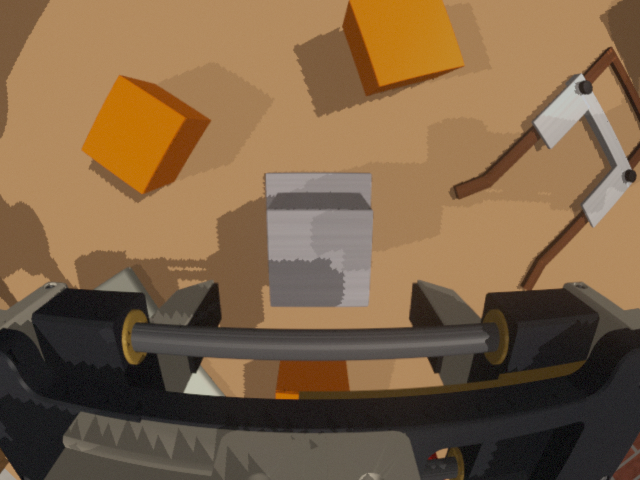

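The lid is square between the fingers, with its centre at u≈320 and the fingers symmetric about 316. I'll descend and grip.

Call:
play_rows:
  steps: [1,0,0,35,0,0,0,1,0,0,70,0,0,0,1,0,0,100,0,0,0,1,0,0,117,0,0,0,1,0,0,117,0,0,0,0.5,0,0,117,0,0,0,0.5,0,0,117,0,0,0,0.5,0,0,117,0,0,0,0.5,0,0,117,0,0,0,0.5,0,0,117,0,0,0]
  grip_force: 25

```text
t: 3.55
tcp_pos: [482.2, -35.6, 43.4]
orientation: [0.878, 3.015, 0.001]
contact_force: [1.0, 2.3, 5.5]
width: 0.708
grasp_force: 25.0
```

```bash
python3 - <<'E'
from h import *
print(r.sense())
for y in(60,129,160): 
  print(y,606.43-.19714*y,to(606.43-.19714*y,y,41,11.2))
E
```

```text
{'t': 3.55, 'joints': array([-2.32791063e-01,  5.05544783e-01,  1.86336099e+00,  6.77447996e-04,
        7.70959238e-01, -1.23709155e+00]), 'qd': array([-1.17467040e-03,  2.11162045e-03,  7.10186365e-04,  4.43746687e-05,
        1.03543611e-03,  1.47220248e-03]), 'joint_torque': array([-1.31213989e+00, -4.01901019e+01, -1.47986439e+01, -5.62884416e-01,
        2.99765845e-02, -5.56169695e-02]), 'tcp_pos': array([482.16555843, -35.64409536,  43.43158464]), 'orientation': array([8.78254737e-01, 3.01456193e+00, 8.77622093e-04]), 'contact_force': array([1.04657359, 2.30072601, 5.5177115 ]), 'torque': array([ 0.36992364, -0.02137702, -0.04753023]), 'grasp_force': 24.99739944934845, 'width': 0.7075840047238751}
60 594.6016 (array([-43.5, 141.1,   2.6]), array([0.002, 0.001, 0.808]))
129 580.99894 (array([  5.1, 192. ,   2.6]), array([0.002, 0.001, 0.808]))
160 574.8875999999999 (array([ 26.9, 214.8,   2.6]), array([0.002, 0.001, 0.808]))
```

Call:
play_rows:
  steps: [0.5,-4,11,0,0,0,0.05,0.5,-9,24,0,0,0,0.13,0.5,-14,36,0,0,0,0.21,0.5,-18,48,0,0,0,0.3,0.5,-23,61,0,0,0,0.38,0.5,-28,73,0,0,0,0.46,0.5,-32,86,0,0,0,0.54,0.5,-37,98,0,0,0,0.62,0.5,-42,110,0,0,0,0.71,0.5,-46,122,0,0,0,0.78,0.5,-50,133,0,0,0,0.808,0.5,-50.5,133.7,0,0,0,0.808]

```text
t: 5.05
tcp_pos: [595.5, 49.8, 43.4]
orientation: [-1.993, -2.428, 0.002]
contact_force: [-5.7, -0.7, 9.8]
width: 0.705
grasp_force: 25.0
```

```bash
python3 - <<'E'
from h import *
s=r.sense();print(s["t"],s["tcp_pos"],s["contact_force"])
c=cams.capture("wrist");cv2.imwrite("pics/w2.png",c["pixels"][:,:,::-1])
for y in(50,80,110,140,180,250): print(y,to(606.43-.19714*y,y,43,11.2))
c=cams.capture("top");P=world(c);p=s["tcp_pos"]
n=(abs(P[:,0]-p[0])<48)&(abs(P[:,1]-p[1])<48)
f=(np.hypot(P[:,0]-p[0],P[:,1]-p[1])<75)&(P[:,2]>3)&(P[:,2]<7.5);print(f.sum(),cv2.minAreaRect(P[f][:,:2].astype(np.float32)))
K=c["camera_matrix"];R=np.linalg.inv(c["cam_to_world"]);q=K@(R[:3,:3]@np.array([600,130,10])+R[:3,3]);u,v=(q[:2]/q[2]).astype(int)
im=c["pixels"][v-80:v+80,u-100:u+100];cv2.imwrite("pics/t2.png",cv2.resize(im,(800,600))[:,:,::-1] if 0 else cv2.resize(im,(750,600),interpolation=cv2.INTER_CUBIC)[:,:,::-1])
E
```

```text
5.05 [595.49231664  49.75337322  43.44176565] [-5.6544296  -0.68181319  9.80887708]
50 (array([0. , 1.1, 0.4]), array([-0.001,  0.   ,  0.001]))
80 (array([30.6,  1.2,  0.4]), array([-0.001,  0.   ,  0.001]))
110 (array([61.2,  1.2,  0.4]), array([-0.001,  0.   ,  0.001]))
140 (array([91.8,  1.3,  0.4]), array([-0.001,  0.   ,  0.001]))
180 (array([132.6,   1.3,   0.4]), array([-0.001,  0.   ,  0.001]))
250 (array([203.9,   1.4,   0.4]), array([-0.001,  0.   ,  0.001]))
7 ((595.6895751953125, 65.00125122070312), (33.67570495605469, 113.30933380126953), 2.1082592010498047)
```

View pics/w2.png

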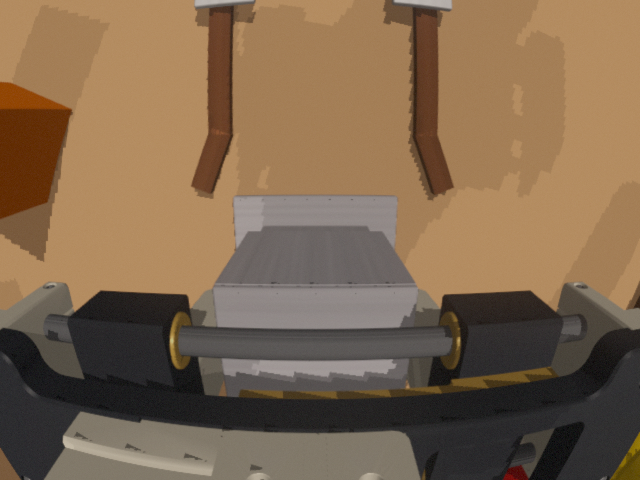

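View pics/t2.png

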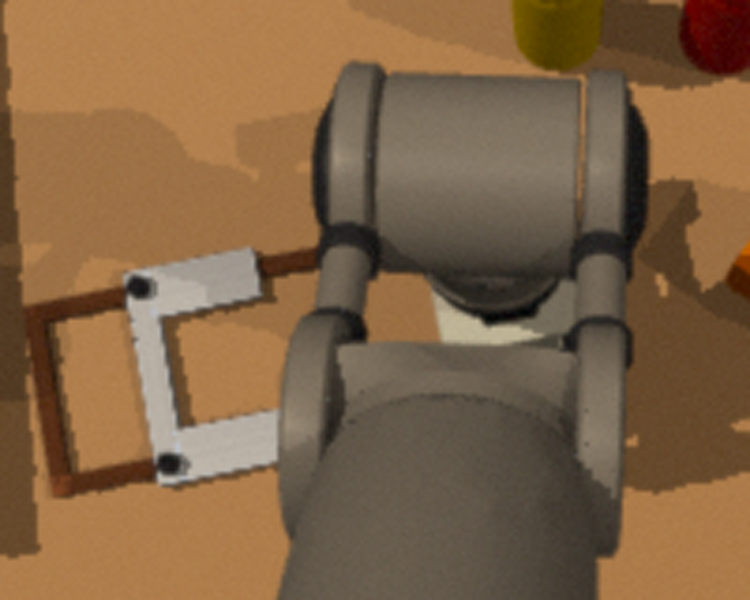

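In the wrist view the foot's front edge spans u 233–397 (v≈197) and the rails' inner edges are at about 231 and 413. The tin looks a few mm off towards the left, so I'll work it out with the fisheye calibration.

```bash
python3 - <<'E'
from h import *
c=cams.capture("wrist");K=c["camera_matrix"];T=c["cam_to_world"];s=r.sense();print(K[0],K[1])
d=c["depth"]
def ray(u,v,z):
    x,y=(u-K[0,2])/K[0,0],(v-K[1,2])/K[1,1];t=np.hypot(x,y);w=np.array([x/t*np.sin(t),y/t*np.sin(t),np.cos(t)]);w=T[:3,:3]@w
    return T[:3,3]+w*(z-T[2,3])/w[2]
R0=Ro.from_rotvec(s["orientation"]).as_matrix();p=s["tcp_pos"]
hsv=cv2.cvtColor(c["pixels"],cv2.COLOR_RGB2HSV).astype(int)
tl=lambda P:((P-p)@R0)
g=cv2.cvtColor(c["pixels"],cv2.COLOR_RGB2HSV)
for v in(40,60,80,100,120):
    row=(g[v,:,2]<120)&(g[v,:,1]>120);row2=g[v,:,2]
    L=[u for u in range(190,245) if row[u]];Rr=[u for u in range(400,450) if row[u]]
    print(v,L[0],L[-1],Rr[0],Rr[-1],[tl(ray(u,v,z))[:2].round(1).tolist() for u,z in((L[0],7),(L[-1]+1,0),(Rr[0],0),(Rr[-1]+1,7))])
for v in(204,212):
    sat=g[v,:,1]<70;U=[u for u in range(210,430) if sat[u]];print(v,U[0],U[-1],[tl(ray(u,v,5))[:2].round(1).tolist() for u in(U[0],U[-1]+1)])
sat=g[295,:,1]<70;U=[u for u in range(180,450) if sat[u]];print([tl(ray(u,290,98))[:2].round(1).tolist() for u in(216,414)])
E
```

```text
[371.64829954   0.         314.9011131 ] [  0.         371.64829954 240.61589265]
40 209 232 409 437 [[130.3, -56.1], [130.9, -44.5], [131.4, 51.4], [131.2, 65.9]]
60 208 232 411 437 [[118.9, -56.5], [119.2, -44.3], [119.8, 52.4], [119.7, 65.7]]
80 208 231 410 437 [[107.8, -56.5], [107.9, -44.9], [108.3, 51.7], [108.5, 65.6]]
100 208 232 410 437 [[96.9, -56.5], [96.6, -44.3], [97.0, 51.8], [97.5, 65.7]]
120 208 232 411 436 [[86.0, -56.7], [85.5, -44.5], [85.9, 52.5], [86.5, 65.3]]
204 233 396 [[39.6, -44.9], [39.6, 45.0]]
212 234 396 [[35.1, -44.6], [35.1, 45.2]]
[[30.2, -31.0], [30.2, 31.2]]
```

Call:
play_rows:
  steps: [0.5,0,2,-0.5,0,0,0,0.5,0,3.8,-0.5,0,0,0,0.5,12,3.8,-0.5,0,0,0,0.5,24,3.8,-0.5,0,0,0,0.5,36,3.8,-0.5,0,0,0,0.5,48,3.8,-0.5,0,0,0,0.5,60,3.8,-0.5,0,0,0,0.5,72,3.8,-0.5,0,0,0,0.5,84,3.8,-0.5,0,0,0,0.5,94,3.8,-0.5,0,0,0,0.5,100,3.8,-0.5,0,0,0,0.5,100,3.8,-0.5,0,0,0]

```text
t: 6.7
tcp_pos: [580.0, 150.1, 43.4]
orientation: [-1.992, -2.428, -0.002]
contact_force: [0.1, 1.5, 5.3]
width: 0.708
grasp_force: 25.0
```

```bash
python3 - <<'E'
from h import *
s=r.sense();print(s["t"],s["tcp_pos"],s["contact_force"])
c=cams.capture("wrist");cv2.imwrite("pics/w3.png",c["pixels"][:,:,::-1])
E
```

```text
6.7 [579.96351239 150.09477625  43.44684788] [0.07079645 1.52635954 5.34327554]
```

View pics/w3.png

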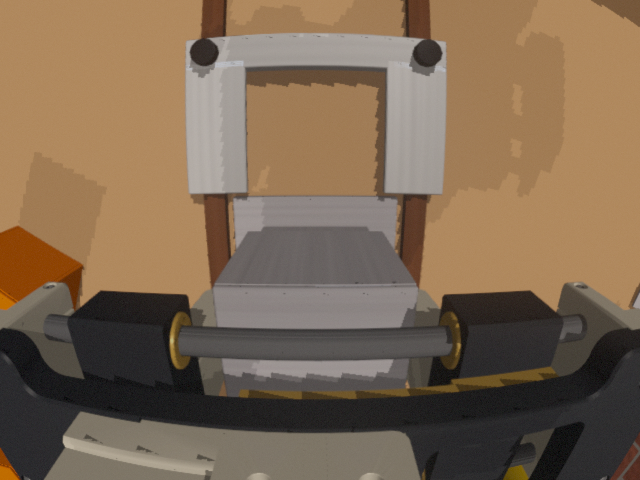

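The foot is centred: foot u≈315, catch opening 246–386, and the lips start just at the foot's front edge. About 65 mm remains to the stop.

Call:
play_rows:
  steps: [0.5,6,0,0,0,0,0,0.5,13,0,0,0,0,0,0.5,20,0,0,0,0,0,0.5,27,0,0,0,0,0,0.5,34,0,0,0,0,0,0.5,40,0,0,0,0,0,0.5,45,0,0,0,0,0,0.5,49,0,0,0,0,0,0.5,52,0,0,0,0,0,0.5,54,0,0,0,0,0,0.5,55,0,0,0,0,0]

```text
t: 8.12
tcp_pos: [569.7, 202.5, 43.4]
orientation: [1.993, 2.428, 0.0]
contact_force: [1.3, -6.8, 2.0]
width: 0.703
grasp_force: 25.0
```

Call:
play_rows:
  steps: [0.5,1,0,0,0,0,0,0.5,2,0,0,0,0,0,0.5,3,0,0,0,0,0,0.5,4,0,0,0,0,0,0.5,4,0,0,0,0,0]

```text
t: 8.75
tcp_pos: [568.9, 206.6, 43.4]
orientation: [1.993, 2.428, 0.001]
contact_force: [2.0, -5.1, 4.0]
width: 0.709
grasp_force: 25.0
```

Call:
play_rows:
  steps: [0.5,1,0,0,0,0,0,0.5,2,0,0,0,0,0,0.5,3,0,0,0,0,0,0.5,3,0,0,0,0,0]

```text
t: 9.25
tcp_pos: [568.3, 209.5, 43.4]
orientation: [1.993, 2.428, 0.001]
contact_force: [2.3, -4.4, 4.6]
width: 0.709
grasp_force: 25.0
```

Call:
play_rows:
  steps: [0.5,1,0,0,0,0,0,0.5,2,0,0,0,0,0,0.5,2,0,0,0,0,0]

```text
t: 9.62
tcp_pos: [567.9, 211.5, 43.5]
orientation: [1.993, 2.428, 0.001]
contact_force: [1.3, -5.5, 4.9]
width: 0.708
grasp_force: 25.0
```

Call:
play_rows:
  steps: [0.5,1,0,0,0,0,0,0.5,2,0,0,0,0,0,0.5,2,0,0,0,0,0]

```text
t: 10.0
tcp_pos: [567.5, 213.4, 43.4]
orientation: [1.993, 2.428, 0.001]
contact_force: [1.8, -4.3, 5.3]
width: 0.708
grasp_force: 25.0
```

Call:
play_rows:
  steps: [0.5,0.7,0,0,0,0,0,0.5,1.5,0,0,0,0,0,0.5,1.5,0,0,0,0,0]

```text
t: 10.38
tcp_pos: [567.2, 214.8, 43.5]
orientation: [1.993, 2.428, 0.0]
contact_force: [1.8, -4.6, 4.6]
width: 0.706
grasp_force: 25.0
```

Call:
play_rows:
  steps: [0.5,0.7,0,0,0,0,0,0.5,1.5,0,0,0,0,0,0.5,1.5,0,0,0,0,0]

```text
t: 10.75
tcp_pos: [566.8, 216.3, 43.4]
orientation: [1.993, 2.428, 0.0]
contact_force: [2.1, -5.7, 5.3]
width: 0.705
grasp_force: 25.0
```

Call:
play_rows:
  steps: [0.5,0.7,0,0,0,0,0,0.5,1.5,0,0,0,0,0,0.5,1.5,0,0,0,0,0]

```text
t: 11.12
tcp_pos: [566.6, 217.6, 43.4]
orientation: [1.993, 2.428, 0.0]
contact_force: [1.8, -5.3, 5.5]
width: 0.707
grasp_force: 25.0
```

Call:
play_rows:
  steps: [0.5,0.7,0,0,0,0,0,0.5,1.5,0,0,0,0,0,0.5,1.5,0,0,0,0,0]

```text
t: 11.5
tcp_pos: [566.5, 218.0, 43.7]
orientation: [1.993, 2.427, -0.002]
contact_force: [1.7, -10.8, 7.3]
width: 0.704
grasp_force: 25.0
```

Call:
play_rows:
  steps: [0.5,0.7,0,0,0,0,0,0.5,1.5,0,0,0,0,0,0.5,1.5,0,0,0,0,0]

```text
t: 11.88
tcp_pos: [566.4, 218.7, 44.1]
orientation: [1.992, 2.426, -0.003]
contact_force: [1.0, -14.3, 11.5]
width: 0.708
grasp_force: 25.0
```

Contact: the push force rose from 5 to 14 N and the motion stopped. I'll ease off, tighten the grip and draw the lid up.

Call:
play_rows:
  steps: [0.4,-1,0,0,0,0,0,0.4,-2,0,0,0,0,0,0.4,-2,0,0,0,0,0,0.4,-2,0,-4,0,0,0,0.4,-2,0,-8,0,0,0,0.4,-2,0,-12,0,0,0]
  grip_force: 45

```text
t: 12.62
tcp_pos: [564.2, 218.4, 53.1]
orientation: [-1.991, -2.426, 0.007]
contact_force: [1.8, -4.2, -12.2]
width: 0.708
grasp_force: 45.0
```

```bash
python3 - <<'E'
from h import *
s=r.sense();print(s["t"],s["tcp_pos"],s["contact_force"])
c=cams.capture("wrist");cv2.imwrite("pics/w4.png",c["pixels"][:,:,::-1])
E
```

```text
12.625 [564.24173586 218.37447783  53.07840922] [  1.79195312  -4.21579591 -12.17551921]
```

View pics/w4.png

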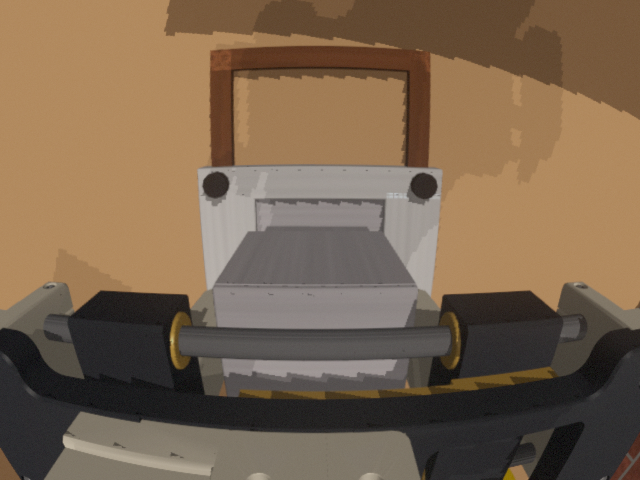

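The foot sits flush against the stop (v≈200) under both lips, and the pull is about 12 N. I'll keep drawing.

Call:
play_rows:
  steps: [0.4,0,1,-5,0,0,0,0.4,0,1,-10,0,0,0,0.4,0,1,-15,0,0,0,0.4,0,1,-20,0,0,0,0.4,0,1,-25,0,0,0,0.4,0,1,-30,0,0,0,0.4,0,1,-35,0,0,0,0.4,0,1,-40,0,0,0,0.4,0,1,-44,0,0,0]

```text
t: 13.8
tcp_pos: [567.3, 219.2, 99.6]
orientation: [1.993, 2.428, 0.001]
contact_force: [-1.2, -0.5, -8.4]
width: 0.71
grasp_force: 45.0
```

Call:
play_rows:
  steps: [0.4,0,0,-4,0,0,0,0.4,0,0,-8,0,0,0,0.4,0,0,-12,0,0,0,0.4,0,0,-16,0,0,0,0.4,0,0,-20,0,0,0,0.4,0,0,-28,0,0,0,0.4,0,0,-36,0,0,0,0.4,0,0,-44,0,0,0,0.4,0,0,-50,0,0,0,0.4,0,0,-50,0,0,0,0.4,0,0,-50,0,0,0]

```text
t: 15.18
tcp_pos: [567.0, 219.0, 149.0]
orientation: [-1.993, -2.428, 0.0]
contact_force: [-0.4, -0.4, -2.5]
width: 0.707
grasp_force: 45.0
```

```bash
python3 - <<'E'
from h import *
s=r.sense();print(s["t"],s["tcp_pos"],s["contact_force"],s["joints"])
c=cams.capture("scene");cv2.imwrite("pics/s5.png",c["pixels"][140:440,200:600,::-1])
print(to(460,-316,160,11.2),to(460,-316,160,-4))
E
```

```text
15.175 [567.02940717 219.048691   148.97744765] [-0.40130542 -0.35751258 -2.46345925] [2.42576467e-01 5.59003335e-01 1.39479475e+00 1.10014100e-04
 1.18821523e+00 4.65499356e-02]
(array([-503.9, -209.1,  -11. ]), array([-0.001, -0.   ,  0.   ])) (array([-503.9, -209.1,  -11. ]), array([-0.001,  0.   ,  0.266]))
```

View pics/s5.png

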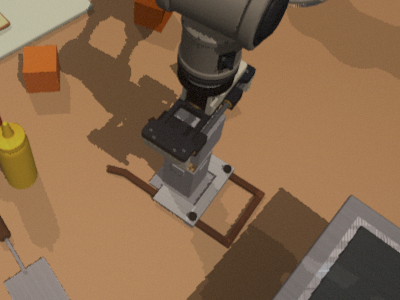

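The lid is off, and the tin is still in the catch with its sticks. Now carrying the lid to the clear half of the board.

Call:
play_rows:
  steps: [0.4,-25,-9,-6,0,0,0,0.4,-70,-26,-11,0,0,0,0.4,-120,-45,-11,0,0,0,0.4,-172,-65,-11,0,0,0,0.4,-224,-85,-11,0,0,0,0.4,-276,-104,-11,0,0,0,0.4,-328,-124,-11,0,0,0,0.4,-380,-143,-11,0,0,0,0.4,-430,-162,-11,0,0,0,0.4,-475,-179,-11,0,0,0,0.4,-500,-189,-11,0,0,0,0.4,-509,-192,-11,0,0,0]

```text
t: 16.73
tcp_pos: [477.4, -318.9, 159.7]
orientation: [-1.996, -2.426, -0.0]
contact_force: [0.0, 0.4, -1.7]
width: 0.707
grasp_force: 45.0
```

Call:
play_rows:
  steps: [0.4,0,0,20,0,0,0,0.4,0,0,45,0,0,0,0.4,0,0,70,0,0,0,0.4,0,0,90,0,0,0,0.4,0,0,105,0,0,0,0.4,0,0,118,0,0,0,0.4,0,0,124,0,0,0,0.4,0,0,127,0,0,0,0.4,0,0,127,0,0,0]

```text
t: 17.85
tcp_pos: [478.1, -317.7, 33.4]
orientation: [1.993, 2.428, 0.0]
contact_force: [-0.2, -0.3, -1.1]
width: 0.705
grasp_force: 45.0
```

```bash
python3 - <<'E'
from h import *
print(r.sense())
c=cams.capture("scene")
P=world(c);f=(abs(P[:,0]-585)<130)&(abs(P[:,1]-215)<140)&(P[:,2]>85)&(P[:,2]<105)&(P[:,1]>150);print("tin top",f.sum(),P[f].mean(0) if f.sum() else "")
E
```

```text
{'t': 17.85, 'joints': array([-7.20006558e-01,  6.44544993e-01,  1.61080001e+00,  9.44231473e-05,
        8.85847880e-01, -9.16037969e-01]), 'qd': array([-0.00212871, -0.00714176, -0.00507078, -0.00041471,  0.0024953 ,
       -0.00165449]), 'joint_torque': array([ 2.30933499e-02, -5.22993636e+01, -1.86791003e+01,  1.66357658e-02,
        4.93079459e-02,  5.75592167e-04]), 'tcp_pos': array([ 478.12598928, -317.70098367,   33.40802113]), 'orientation': array([1.99320900e+00, 2.42779673e+00, 9.43291183e-05]), 'contact_force': array([-0.19496739, -0.29387396, -1.08271699]), 'torque': array([-0.04268767,  0.03611407,  0.00514017]), 'grasp_force': 44.99979794025421, 'width': 0.7045242755541815}
tin top 672 [569.40791973 216.64839234  90.00928428]
```

Expected rim contact is at TCP ≈ 28. Lowering in small steps until it touches.

Call:
play_rows:
  steps: [0.4,0,0,1,0,0,0,0.4,0,0,2,0,0,0,0.4,0,0,3,0,0,0,0.4,0,0,4,0,0,0,0.4,0,0,4,0,0,0]

```text
t: 18.52
tcp_pos: [477.9, -317.5, 29.1]
orientation: [-1.993, -2.428, -0.0]
contact_force: [-0.1, 0.4, -1.7]
width: 0.706
grasp_force: 45.0
```

Call:
play_rows:
  steps: [0.4,0,0,0.7,0,0,0,0.4,0,0,1.5,0,0,0,0.4,0,0,1.5,0,0,0]

```text
t: 18.9
tcp_pos: [478.0, -317.5, 27.6]
orientation: [-1.993, -2.428, -0.0]
contact_force: [0.2, 1.1, -1.5]
width: 0.705
grasp_force: 45.0
```

Call:
play_rows:
  steps: [0.4,0,0,0.7,0,0,0,0.4,0,0,1.4,0,0,0,0.4,0,0,1.4,0,0,0]

```text
t: 19.27
tcp_pos: [478.0, -317.6, 27.4]
orientation: [1.993, 2.428, -0.0]
contact_force: [-1.4, 3.2, 8.1]
width: 0.707
grasp_force: 45.0
```

Call:
play_rows:
  steps: [0.4,0,0,0.5,0,0,0,0.4,0,0,1,0,0,0,0.4,0,0,1,0,0,0]

```text
t: 19.65
tcp_pos: [478.0, -317.6, 27.4]
orientation: [1.993, 2.428, -0.0]
contact_force: [-5.9, 3.5, 15.9]
width: 0.702
grasp_force: 45.0
```

Touched down. Easing the pressure, opening and rising.

Call:
play_rows:
  steps: [0.4,0,0,-1.5,0,0,0,0.4,0,0,-1.5,0,0,0,0.8,0,0,-1.5,0,0,0,1,0,0,-1.5,0,0,0,1,0,0,-1.5,0,0,0,1,0,0,-1.5,0,0,0,1,0,0,-30,0,0,0,1,0,0,-70,0,0,0,1,0,0,-120,0,0,0,1,0,0,-160,0,0,0,1,0,0,-160,0,0,0]

```text
t: 21.02
tcp_pos: [479.4, -318.8, 188.8]
orientation: [1.989, 2.423, -0.0]
contact_force: [-0.1, -0.7, -1.0]
width: 1.0
grasp_force: 0.0
```

Call:
play_rows:
  steps: [1,-20,-30,0,0,0,0,1,-35,-80,0,0,0,0,1,-35,-120,0,0,0,0,1,-35,-120,0,0,0,0]

```text
t: 21.52
tcp_pos: [364.7, -375.4, 184.1]
orientation: [-1.996, -2.423, -0.001]
contact_force: [0.6, -0.2, 0.2]
width: 0.997
grasp_force: 0.0
```

```bash
python3 - <<'E'
from h import *
s=r.sense();print(s["t"],s["tcp_pos"],s["contact_force"],s["width"])
for n in("scene","top"):
    c=cams.capture(n);cv2.imwrite(f"pics/{n}9.png",c["pixels"][:,:,::-1]);P=world(c)
    f=(abs(P[:,0]-478)<50)&(abs(P[:,1]+317)<50)&(P[:,2]>72)&(P[:,2]<95)
    if f.sum()>50:
        k=np.c_[P[f][:,:2]-P[f][:,:2].mean(0),np.ones(f.sum())];print(n,"lid",cv2.minAreaRect(P[f][:,:2].astype(np.float32)),np.median(P[f][:,2]),np.linalg.lstsq(k,P[f][:,2],rcond=None)[0])
    f=(abs(P[:,0]-567)<45)&(abs(P[:,1]-219)<45)&(P[:,2]>75)&(P[:,2]<105)
    if f.sum()>20:print(n,"tin",cv2.minAreaRect(P[f][:,:2].astype(np.float32)),P[f][:,2].max())
E
```

```text
21.525 [ 364.6742646  -375.35048099  184.10167821] [ 0.61130928 -0.20844909  0.20995396] 0.9968165140659911
scene lid ((481.59820556640625, -317.4452209472656), (68.05951690673828, 69.28922271728516), 11.221823692321777) 80.71937880774487 [-1.28102857e-02 -2.66631847e-02  8.03227429e+01]
scene tin ((569.6339721679688, 216.23239135742188), (61.36197280883789, 62.26530456542969), 11.530318260192871) 98.85305910059776
top lid ((477.3671569824219, -319.7967529296875), (65.03414154052734, 67.34400939941406), 11.02020263671875) 81.908561024785 [ 8.39935700e-03 -1.78703113e-02  8.17339243e+01]
top tin ((564.2291259765625, 214.24716186523438), (62.56662368774414, 62.14305114746094), 10.608242988586426) 98.14218766118006
```

View pics/scene9.png

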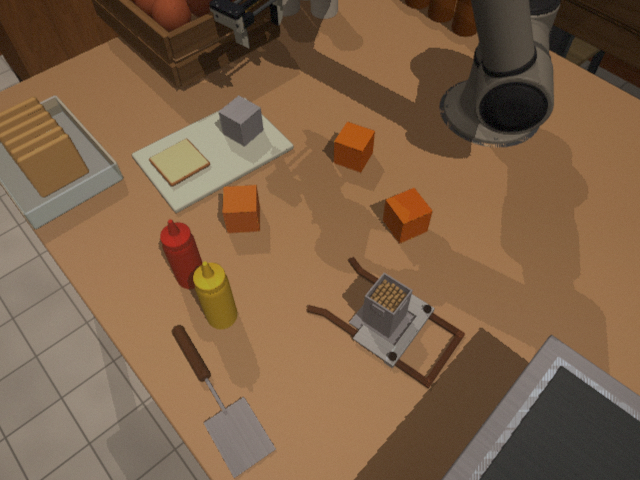

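The lid lies flat on the board at px (240,120), top at 82 mm. The open tin stands in the track at (388,310), and the bread and bottles haven't moved. Handing in.

```bash
python3 -c "
from h import *
print(r.close_job())"
```

```text
the job is handed in; nothing more can be done
None
```

The job is handed in, with no verdict returned: the tin stands open in the track against the catch stop, the lid lies mouth down on the clear half of the board, and the bread and sauce bottles look unmoved in the final picture.

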